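# Find the socket that fits the tool-rest clamp nut and nip it up

## Robot

A 6-joint arm with a two-finger parallel gripper is mounted at the origin on the work surface. World frame = base frame: x ahead of the robot, y to its left, z up, the work surface at z = 0. Lengths are in m, angles in degrees, forces in N, time in s.
With the tool pointing down it reaches from about 0.35 to 0.975 m from the base axis. Payload 7.1 kg.
Tool frame: the origin (TCP) lies midway between the tips of the shut fingers; the grasp point (between the pads) lies 19 mm behind it (bot.grip_point_offset is the distance from the TCP to the grasp point, in m); y points along the fingers, x is the direction in which the jaws open and shut, and the axes are right-handed (so a half turn about y gives the same grasp; the last joint's range is limited). The gripper opens to 88 mm and grips with 3 to 60 N. Pads are 20 mm wide; open, the fingers measure 115 mm over their backs; the gripper's body (75 mm by 178 mm) begins 61 mm behind the grasp point.
Start: joints at [64.63, 24.242, 93.386, -0, 62.372, -1.089], TCP at [0.257, 0.57, 0.194] pointing down, gripper open.
Joint ranges: [-172.04, 172.04], [-51.8, 120.97], [4.93, 147.93], [-75.15, 255.16], [6.16, 154.13], [-145.62, 145.62]. Speed limits (degrees/s): [136.94, 136.94, 172.46, 180, 180, 180].

## Interface

Orientations are given as a 3x3 rotation matrix whose columns are the frame's x, y, z axes.
In Python, from rig import bot, release, grasp, planner, capture gives the robot as it stands. Calls block until the motion is done:
- bot.move_pose(position, orientation): joint-space move of the TCP to a pose.
- bot.servo_line(position, rot=None, v=0.15): straight line of the TCP; rot=None keeps the orientation; v is the mean speed in m/s.
- bot.move_j(angles): joint-space move.
- release() and grasp(effort=None): open the fingers fully, or close them until they stop; effort is the grip in N (None keeps the last).
- bot.wait(seconds).
- planner.inverse_kinematics(position, orientation): joint angles nearest the present ones, or None.
- bot.get_state(): the state.
- capture(name): name is "scene" or "top"; returns a dict with "pixels" (480x640x3 uint8, blue, green, red), "fovy" (degrees; the focal length in pixels is half the picture's height over the tangent of half this angle, whatever the lens; pixels are square), "cx", "cy" (the principal point, pixels), "k1" (the pictures are not rectified: a ray, as slopes to the right and down, at radius r is drawn at 1 + k1 r^2 times it, then the intrinsics apply), "R" (3x3) and "t" (3): a world point X has camera coordinates R X + t. Camera axes: x right, y down, z forward; pixel columns grow to the right and rows downward; lengths in m; the calibration is good to about 2 mm. A picture is of the moment at which its call begins. There is no depth.
A pose or a line that the arm cannot do raises bot.PlanningError and nothing moves.
- bot.close_job(): hands the job in, once; it reports no verdict.
The state is a dict: "time_s": time; "joints": joint angles; "qd": joint speeds; "joint_efforts": joint torques, N m; "eef_pos": TCP position; "eef_rot": TCP orientation; "contact_force": force on the tool from outside, world axes, zero at the start; "wrist_torque": the same for the moment, N m; "gripper_width": opening from 0.0 (shut) to 1.0 (fully open).
Only numpy, scipy, OpenCV 4.12 (cv2) and the standard library are available. Lean on these libraries where they do the work, as an engineer would, in place of code of your own. Each camera call takes 0.05 s, during which the arm holds its last target.

## Task

Find which of the three sockets in the red tray fits the hex nut that clamps the lathe's tool-rest base, trying them on the nut, and with the one that fits pushed fully down over the nut, turn it clockwise until it comes up tight, roughly an eighth of a turn. Finish while holding: stay gripping that socket, seated on the tightened nut. Sockets that do not fit belong back in the tray, standing upright, and the other nuts and everything else on the bench are to be left as they are.

Things in the scene. Friction and masses are not known exactly. Their poses are not given: they have to be found in the camera images.
- rest_clamp (a point): top centre of the washer under the hex nut on the iron tool-rest base, 116 mm above the bench. The nut stands on it, axis up (z): 14 mm tall, top chamfered 2 mm, with a 10 to 16 mm thick stud end 6 mm above it. At the start its flats face 0, 60, 120... degrees from this point's x axis. x: along the slotted foot, away from the robot; y: along the lathe bed to the headstock
- rest_base: iron tool-rest base: slotted foot 200 by 64 by 18 mm across the bed of the blue lathe; origin under the nut, on the bed, 21 mm below the washer's top. Its tool rest (bar along y, 150 mm long, top 116 mm above this origin) stands at x = -143 mm. Nothing else taller than the nut stands within 110 mm of it
- lathe: blue wood lathe fixed on the bench, bed 1.0 m long along y and 112 mm wide, bed top 95 mm above the bench; origin on the bench below the middle of the bed's width. At its +y end, from y = 270 mm on, headstock with a round wooden blank, up to 315 mm above the bench; at its -y end, from y = -230 mm on, tailstock, up to 311 mm
- tray: red socket tray fixed on the bench, 130 (x) by 360 (y) by 18 mm high, walls and floor 4 mm; origin at the centre of its underside. The three sockets start standing on its floor in a row along y, in any order, about 85 mm apart; a spur centre stands at its -y end. Trying the middle size (19) first settles the matter in two tries at most
- socket_16_mid (a point): deep socket for a 16 mm nut, yellow band: on its axis, half-way up its 90 mm. Stands mouth down, z up. Below: round steel, 25.5 mm diameter, hexagonal bore 17.3 mm across flats, 30 mm deep. Above: hexagon adapter, 24 mm across flats, 45 mm tall, gripped on two flats about 22 mm above this point. Bore and adapter flats face 0, 60, 120... degrees from its x axis. 0.2 kg
- socket_19_mid (a point): deep socket for a 19 mm nut, blue band: on its axis, half-way up its 90 mm. Stands mouth down, z up. Below: round steel, 28.5 mm diameter, hexagonal bore 20.3 mm across flats, 30 mm deep. Above: hexagon adapter, 24 mm across flats, 45 mm tall, gripped on two flats about 22 mm above this point. Bore and adapter flats face 0, 60, 120... degrees from its x axis. 0.2 kg
- socket_24_mid (a point): deep socket for a 24 mm nut, red band: on its axis, half-way up its 90 mm. Stands mouth down, z up. Below: round steel, 34.5 mm diameter, hexagonal bore 25.3 mm across flats, 30 mm deep. Above: hexagon adapter, 24 mm across flats, 45 mm tall, gripped on two flats about 22 mm above this point. Bore and adapter flats face 0, 60, 120... degrees from its x axis. 0.2 kg
- nut_16 (a joint): turn of the 16 mm (across flats) nut: 0 slack, as it starts; grows clockwise from above; stops at 0.70 rad, tight; drag 0.08 N m. Of nuts 16, 19 and 24 one, not known which, is on the tool-rest base, the others on the headstock and tailstock feet. Too small a socket stops on top of the nut; too large a one drops over it but spins without turning it
- nut_19 (a joint): turn of the 19 mm (across flats) nut: 0 slack, as it starts; grows clockwise from above; stops at 0.70 rad, tight; drag 0.08 N m. Of nuts 16, 19 and 24 one, not known which, is on the tool-rest base, the others on the headstock and tailstock feet. Too small a socket stops on top of the nut; too large a one drops over it but spins without turning it
- nut_24 (a joint): turn of the 24 mm (across flats) nut: 0 slack, as it starts; grows clockwise from above; stops at 0.70 rad, tight; drag 0.08 N m. Of nuts 16, 19 and 24 one, not known which, is on the tool-rest base, the others on the headstock and tailstock feet. Too small a socket stops on top of the nut; too large a one drops over it but spins without turning it
- skew_chisel: bystander: wood-handled skew chisel lying on the bench, 450 mm long; origin at its underside
- scraper: bystander: wood-handled scraper lying on the bench, 450 mm long; origin at its underside
- mallet: bystander: wooden mallet lying on the bench, head 75 by 130 by 50 mm, handle 180 mm long; origin at its underside
- bowl: bystander: small finished wooden bowl, 120 mm wide, 50 mm tall; origin at its underside
- wax_tin: bystander: round brass-coloured wax tin, 80 mm wide, 45 mm tall; origin at its underside
- sanding_block: bystander: cork sanding block, 100 by 60 by 30 mm, on the bench in front of the lathe; origin at its underside
- oil_bottle: bystander: green oil bottle, 60 mm wide, 160 mm tall, behind the lathe; origin at its underside
- spur_centre: bystander: steel spur drive centre standing in the tray's -y end, 26 mm wide, 50 mm tall; origin at its underside
Not all that is in view belongs to the job. Leave any pink or turquoise look-alike of the part that bears socket_19_mid alone.

How it is judged:
By the outcome, as a careful person would: the job done as asked, in the order asked, and still so for the second after the job is handed in, while the arm keeps its last pose, push and grip.
It also fails if it takes over 72 s, if anything falls off the work surface, if the arm or the gripper's body presses on something with over 40 N, if the wrist force passes 120 N, or if a joint passes its speed limit or range.

## Working session

There is one attempt and no reset: what is moved stays moved. The work goes in short steps, each a Python script; the robot and the scene stay as the last script left them, time stands still between calls to the robot, and variables do not carry over. Pictures are saved under pics/ and viewed, and the job is handed in when it is done.

```bash
ls; mkdir -p pics; python3 - <<'E'
from rig import bot, capture
import cv2
for n in ("scene","top"):
    c=capture(n); cv2.imwrite(f"pics/{n}0.png",c["pixels"]); print(n,c["fovy"],c["cx"],c["cy"],c["k1"],c["R"],c["t"])
print(bot.get_state(), bot.grip_point_offset)
E
```

```text
pics
scene 50.44044901394628 308.9294843421681 235.26837539281908 0.03628599220116235 [[ 0.776364    0.63014898 -0.01308419]
 [ 0.48860284 -0.6148288  -0.61907416]
 [-0.39815349  0.47423392 -0.78522353]] [-0.38729595 -0.21269728  1.3613917 ]
top 56.892348063880384 319.9236257357915 237.91367295237734 -0.11355330179158502 [[-0.09455853 -0.99551798 -0.00162464]
 [-0.96885082  0.09240053 -0.22976125]
 [ 0.22888157 -0.02015185 -0.97324567]] [0.02955204 0.51890168 0.96902293]
{'time_s': 0.1, 'joints': array([ 6.46279279e+01,  2.42787803e+01,  9.34269020e+01,  7.48963011e-04,
        6.23728313e+01, -1.08879194e+00]), 'qd': array([ 0.03552375, -0.20702335, -0.03298049, -0.02201909,  0.02657175,
        0.01531441]), 'joint_efforts': array([-3.30125185e-04, -5.45617247e+01, -2.74321532e+01,  6.44658390e-02,
        1.88010262e-02, -7.20213461e-05]), 'eef_pos': array([0.25677179, 0.5692219 , 0.19299437]), 'eef_rot': array([[ 4.11253502e-01, -5.97638745e-04, -9.11520817e-01],
       [ 9.11519984e-01, -1.23318098e-03,  4.11253934e-01],
       [-1.36985142e-03, -9.99999061e-01,  3.76096643e-05]]), 'contact_force': array([ 0.17875029, -0.48670132,  0.30880379]), 'wrist_torque': array([-0.01797099,  0.02844665,  0.01245472]), 'gripper_width': 0.999822676329992} 0.0187
```

View pics/scene0.png

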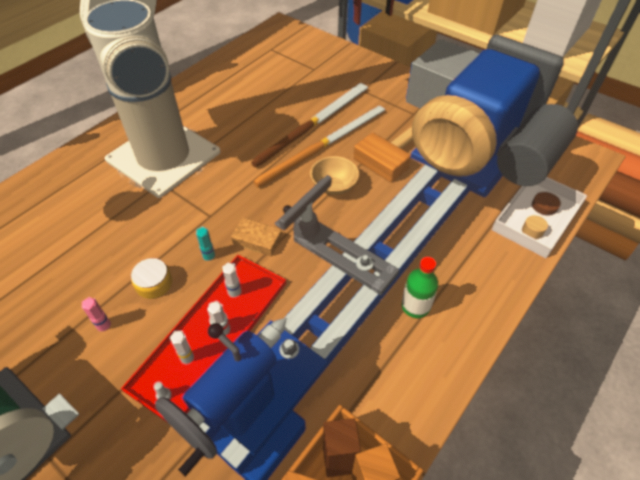

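View pics/top0.png

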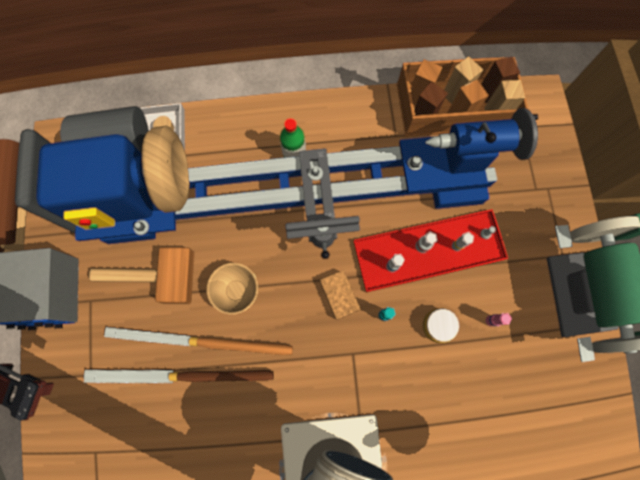

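```bash
python3 - <<'E'
import cv2,numpy as np
s=cv2.imread("pics/scene0.png");t=cv2.imread("pics/top0.png")
a=cv2.resize(s[250:410,120:300],None,fx=4,fy=4,interpolation=cv2.INTER_CUBIC)[:600]
cv2.imwrite("pics/a.png",a)
b=cv2.resize(t[130:300,280:510],None,fx=3.4,fy=3.4,interpolation=cv2.INTER_CUBIC)
cv2.imwrite("pics/b.png",b)
c=cv2.resize(s[200:370,270:430],None,fx=3.5,fy=3.5,interpolation=cv2.INTER_CUBIC)
cv2.imwrite("pics/c.png",c)
E
```

```text
(no output)
```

View pics/a.png

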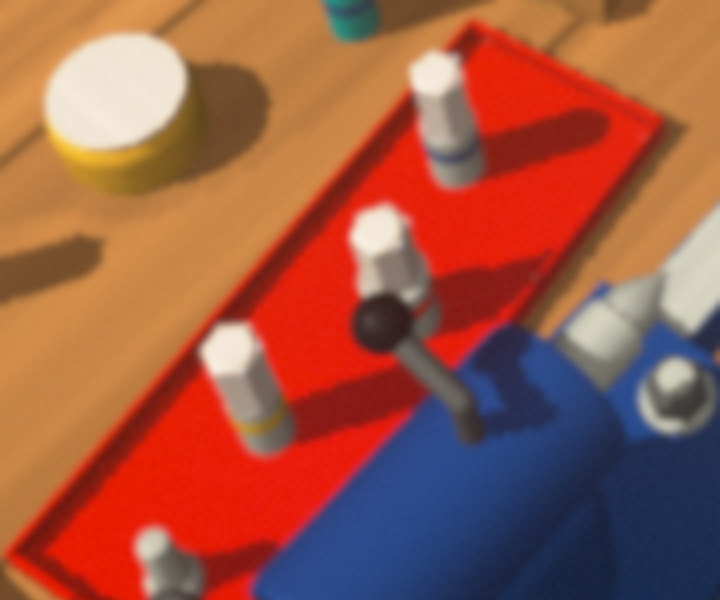

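View pics/b.png

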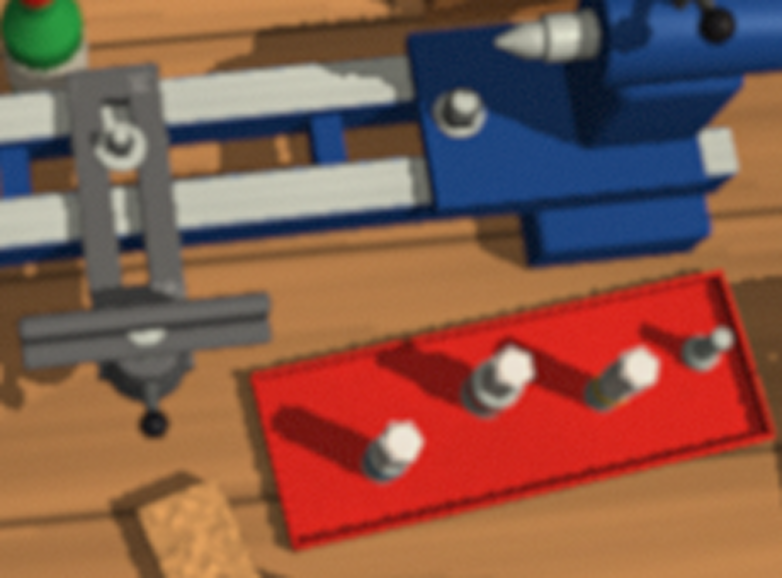

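View pics/c.png

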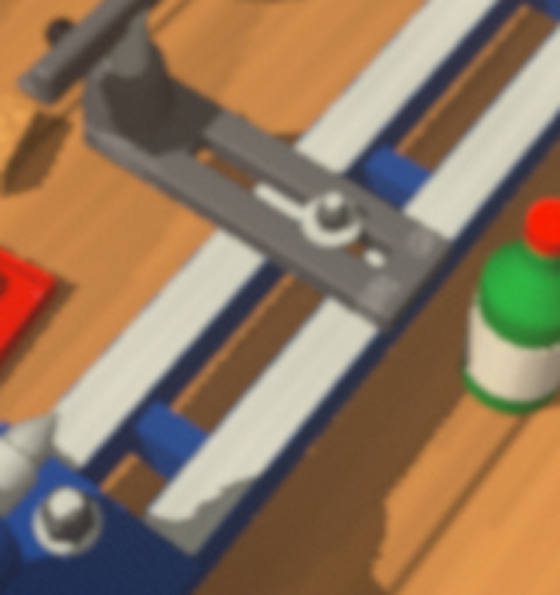

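```bash
cat > h.py <<'E'
import cv2,numpy as np
def K(c):
    f=240/np.tan(np.radians(c["fovy"])/2); return np.array([[f,0,c["cx"]],[0,f,c["cy"]],[0,0,1]])
def ray(c,uv):
    p=cv2.undistortPoints(np.array([[uv]],float),K(c),np.array([c["k1"],0,0,0.])).ravel()
    R=np.array(c["R"]);t=np.array(c["t"]); d=R.T@np.array([p[0],p[1],1]); return -R.T@t,d/np.linalg.norm(d)
def onz(c,uv,z):
    o,d=ray(c,uv); return o+d*(z-o[2])/d[2]
def tri(c1,u1,c2,u2):
    o1,d1=ray(c1,u1);o2,d2=ray(c2,u2)
    s=np.linalg.lstsq(np.c_[d1,-d2],o2-o1,rcond=None)[0]
    a=o1+s[0]*d1;b=o2+s[1]*d2; return (a+b)/2,np.linalg.norm(a-b)
def proj(c,X):
    return cv2.projectPoints(np.array([X],float),cv2.Rodrigues(np.array(c["R"]))[0],np.array(c["t"],float),K(c),np.array([c["k1"],0,0,0.]))[0].ravel()
E
python3 - <<'E'
from rig import capture
from h import *
s=capture("scene");t=capture("top")
def bright(c,box,thr=170,tag=''):
    x0,y0,x1,y1=box; im=c["pixels"][y0:y1,x0:x1].astype(int)
    m=((im.min(2)>thr)).astype(np.uint8)
    n,l,st,ce=cv2.connectedComponentsWithStats(m)
    return [(int(a[4]),(ce[i]+[x0,y0]).round(2)) for i,a in enumerate(st) if i and a[4]>15], 
for th in (170,190,205):
    print(th)
    print("top sockets",bright(t,(355,215,505,290),th)); print("scene sockets",bright(s,(130,255,250,400),th))
# tray corners
for n,c,box in(("top",t,(345,200,515,300)),("scene",s,(110,240,300,420))):
    im=c["pixels"].astype(int);x0,y0,x1,y1=box
    m=((im[...,2]>90)&(im[...,1]<70)&(im[...,0]<70)&(im[...,2]>2.2*im[...,1])).astype(np.uint8)
    mm=np.zeros_like(m);mm[y0:y1,x0:x1]=m[y0:y1,x0:x1]
    h=cv2.convexHull(np.argwhere(mm)[:,::-1].astype(np.int32))
    r=cv2.approxPolyDP(h,5,True).reshape(-1,2); print(n,r.tolist())
    for p in r: print(p, onz(c,p,.018).round(4))
E
python3 - <<'E'
import cv2
s=cv2.imread("pics/scene0.png");t=cv2.imread("pics/top0.png")
import numpy as np
R=lambda im,x,y,w:cv2.resize(im[y:y+w,x:x+w],(400,400),interpolation=cv2.INTER_CUBIC)
cv2.imwrite("pics/d.png",np.hstack([R(t,380,240,40),R(t,296,152,40)]))
cv2.imwrite("pics/e.png",np.hstack([R(s,345,240,40),R(s,268,328,40)]))
cv2.imwrite("pics/f.png",np.hstack([R(t,120,207,40),R(t,396,142,40)]))
E
```

```text
170
top sockets ([(71, array([431.03, 238.01])), (68, array([468.12, 237.72])), (76, array([398.29, 259.61]))],)
scene sockets ([(738, array([148.3 , 272.37])), (89, array([227.84, 268.25])), (108, array([213.63, 307.7 ])), (114, array([176.64, 337.29])), (19, array([157.05, 385.79]))],)
190
top sockets ([(52, array([431.08, 237.77])), (50, array([468.18, 237.72])), (60, array([398.35, 259.75]))],)
scene sockets ([(686, array([148.29, 272.27])), (71, array([227.79, 268.14])), (83, array([213.57, 307.51])), (94, array([176.63, 337.1 ]))],)
205
top sockets ([(39, array([431.26, 237.74])), (35, array([468.4, 238. ])), (44, array([398.45, 259.55]))],)
scene sockets ([(632, array([148.35, 272.45])), (56, array([227.62, 268.5 ])), (67, array([213.39, 307.67])), (75, array([176.35, 337.24]))],)
top [[507, 258], [366, 291], [353, 241], [492, 210]]
[507 258] [ 0.4356 -0.4715  0.018 ]
[366 291] [ 0.3908 -0.1168  0.018 ]
[353 241] [ 0.5141 -0.0996  0.018 ]
[492 210] [ 0.5599 -0.4563  0.018 ]
scene [[285, 279], [186, 412], [162, 419], [121, 389], [237, 256]]
[285 279] [ 0.5181 -0.1046  0.018 ]
[186 412] [ 0.5647 -0.4301  0.018 ]
[162 419] [ 0.5406 -0.465   0.018 ]
[121 389] [ 0.4392 -0.4758  0.018 ]
[237 256] [ 0.3951 -0.1249  0.018 ]
```

View pics/d.png

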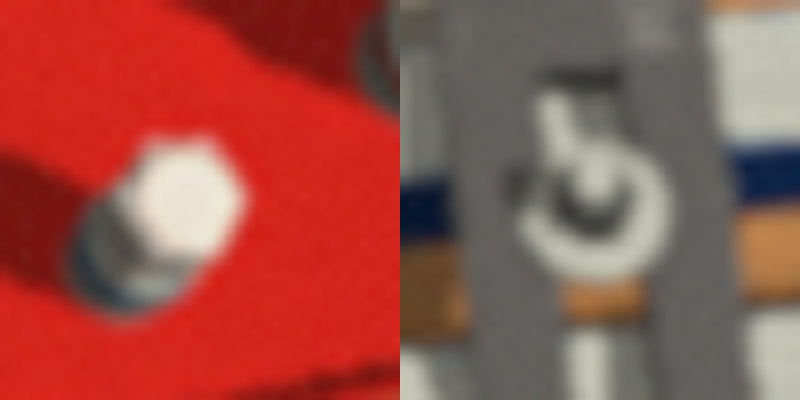

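View pics/e.png

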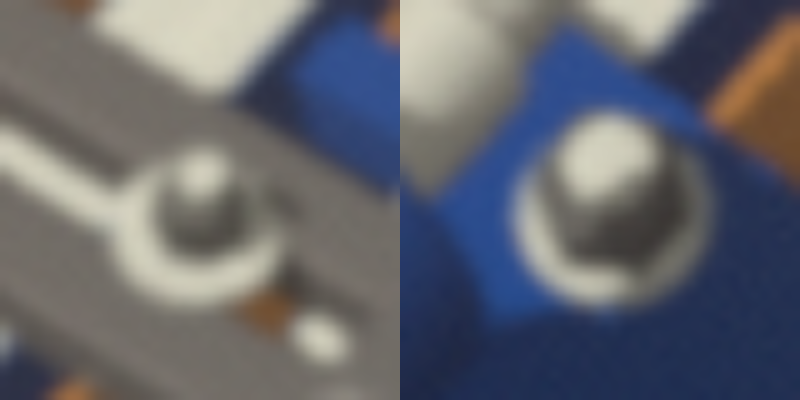

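View pics/f.png

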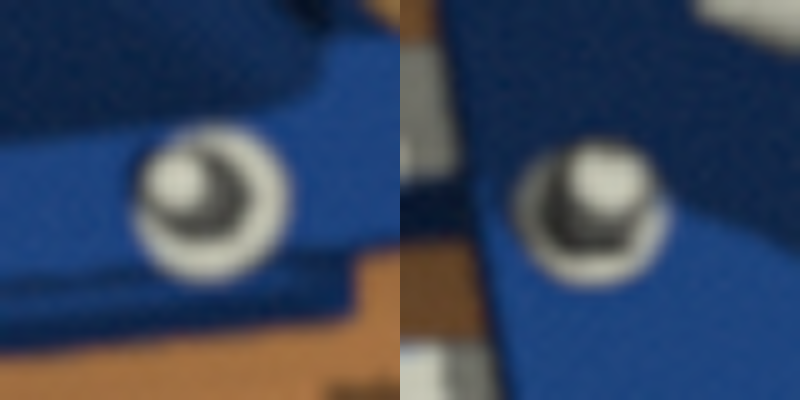

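```bash
python3 - <<'E'
from rig import capture
from h import *
s=capture("scene");t=capture("top")
for n,a,b in(("24",(431.08,237.8),(213.55,307.6)),("16",(468.18,237.75),(176.6,337.2)),("19",(398.35,259.7),(227.75,268.2))):
    print(n,tri(t,a,s,b),onz(t,a,.094),onz(s,b,.094))
for n,a,b in (("rest stud",(315.7,170.5),(365,257)),):
    print(n,tri(t,a,s,b),onz(t,a,.136),onz(s,b,.136))
print("washer",onz(t,(315.5,172.6),.116))
# bed rail edges: near-edge of front rail & foot bar direction
im=t["pixels"];s_=s["pixels"]
g=np.zeros((480,640),np.uint8)
m=((im.astype(int).min(2)>150)&(im.astype(int).max(2)-im.astype(int).min(2)<40)).astype(np.uint8)
for y0,y1 in((145,185),(175,216)):
  for x0,x1 in((205,290),(335,398)):
    pts=[]
    for x in range(x0,x1):
        ys=np.where(m[y0:y1,x])[0]
        if len(ys)>5: pts.append((x,ys.min()+y0,ys.max()+y0))
    pts=np.array(pts)
    for k in(1,2):
        W=np.array([onz(t,(p[0],p[k]),.095)[:2] for p in pts]);
        vx,vy,cx,cy=cv2.fitLine(W.astype(np.float32),cv2.DIST_HUBER,0,.001,.001).ravel()
        print(y0,x0,k,len(pts),"yaw of y axis",np.degrees(np.arctan2(vy,vx))%180, cx,cy)
E
```

```text
24 (array([ 0.48836561, -0.27106289,  0.0897462 ]), np.float64(0.0013601523530439254)) [ 0.48787234 -0.26932408  0.094     ] [ 0.49023198 -0.27289468  0.094     ]
16 (array([ 0.48035459, -0.35650077,  0.09029249]), np.float64(0.0008423167438606911)) [ 0.47984099 -0.35478231  0.094     ] [ 0.48211864 -0.35758938  0.094     ]
19 (array([ 0.44547606, -0.18967862,  0.08985079]), np.float64(0.0014780606144893795)) [ 0.44523518 -0.18828095  0.094     ] [ 0.44746765 -0.19192797  0.094     ]
rest stud (array([ 0.65881347, -0.02318828,  0.13138358]), np.float64(0.0009779830725797757)) [ 0.65659688 -0.02342187  0.136     ] [ 0.66074122 -0.02569343  0.136     ]
washer [ 0.65958188 -0.02302289  0.116     ]
145 205 1 85 yaw of y axis 90.61999 0.7095192 0.13469385
145 205 2 85 yaw of y axis 90.707115 0.6805204 0.15856215
145 335 1 63 yaw of y axis 83.653984 0.7081467 -0.14817272
145 335 2 63 yaw of y axis 84.7161 0.6293024 -0.13284507
175 205 1 85 yaw of y axis 69.31234 0.6532404 0.1266559
175 205 2 85 yaw of y axis 90.94515 0.6044232 0.14593494
175 335 1 63 yaw of y axis 91.09985 0.6375893 -0.13859908
175 335 2 63 yaw of y axis 90.61252 0.60856146 -0.13505517
```

```bash
python3 - <<'E'
from rig import capture, planner
from h import *
s=capture("scene");t=capture("top")
for p,z in(((436,208),.1),((489,205),.1),((489,192),.1),((460,170),.25),((510,152),.25),((490,137),.3),((420,181),.1)): print(p,z,onz(t,p,z).round(3))
for p,z in(((198,385),.25),((265,345),.25),((215,330),.3)): print("scene",p,z,onz(s,p,z).round(3))
# hexagon yaw of 19/16 top faces
for n,c,uv in(("19",t,(398.35,259.7)),("16",t,(468.18,237.75)),("24",t,(431.1,237.8)),("19s",s,(227.75,268.2)),("16s",s,(176.6,337.2)),("24s",s,(213.5,307.6))):
    ctr=onz(c,uv,.094); N=161;h=.02
    # rectified top-plane patch
    g=np.linspace(-h,h,N);P=np.array([[ctr[0]+a,ctr[1]+b,.094] for a in g for b in g])
    px=cv2.projectPoints(P,cv2.Rodrigues(np.array(c["R"]))[0],np.array(c["t"],float),K(c),np.array([c["k1"],0,0,0.]))[0].reshape(N,N,2).astype(np.float32)
    I=cv2.remap(c["pixels"].min(2),px[...,0],px[...,1],cv2.INTER_CUBIC).astype(float)
    m=I>165
    A=np.argwhere(m); A=A-A.mean(0); ph=np.arctan2(A[:,1],A[:,0]); r=np.hypot(*A.T)
    z=(r**6*np.exp(6j*ph)).sum()/ (r**6).sum()
    print(n,m.sum(),"corner yaw",np.degrees(np.angle(z))/6,"flat",(np.degrees(np.angle(z))/6+30)%60,abs(z))
# foot edges direction in top, dark gray edges
e=t["pixels"][:, :,].astype(int)
E
cat >> h.py <<'E'
def Ry(d):
    a=np.radians(d);return np.array([[np.cos(a),0,-np.sin(a)],[np.sin(a),0,np.cos(a)],[0,-1,0]])
E
```

```text
(436, 208) 0.1 [ 0.555 -0.29   0.1  ]
(489, 205) 0.1 [ 0.551 -0.416  0.1  ]
(489, 192) 0.1 [ 0.582 -0.422  0.1  ]
(460, 170) 0.25 [ 0.586 -0.305  0.25 ]
(510, 152) 0.25 [ 0.617 -0.417  0.25 ]
(490, 137) 0.3 [ 0.63  -0.358  0.3  ]
(420, 181) 0.1 [ 0.623 -0.263  0.1  ]
scene (198, 385) 0.25 [ 0.647 -0.421  0.25 ]
scene (265, 345) 0.25 [ 0.679 -0.318  0.25 ]
scene (215, 330) 0.3 [ 0.629 -0.36   0.3  ]
19 6425 corner yaw 25.690853490424008 flat 55.690853490424004 0.1187623751773525
16 6174 corner yaw -17.24538431488421 flat 12.754615685115791 0.14781829214445497
24 6291 corner yaw 1.3226052214940272 flat 31.322605221494026 0.24379106807182654
19s 7348 corner yaw 18.069490481729428 flat 48.06949048172943 0.14224666749510498
16s 6838 corner yaw -16.18211783700763 flat 13.817882162992369 0.17912667558879503
24s 7721 corner yaw 9.260353278487385 flat 39.260353278487386 0.8071910595387051
```

```bash
python3 - <<'E'
from rig import bot, release, grasp, planner, capture
from h import *
S=np.array([.4805,-.3565])
print(planner.inverse_kinematics([*S,.052],Ry(-47)))
p=bot.get_state()["eef_pos"]
bot.servo_line([p[0],p[1],.38],v=.25)
bot.move_pose([*S,.36],Ry(-47))
bot.servo_line([*S,.17],v=.25)
for n in("scene","top"): cv2.imwrite(f"pics/{n}1.png",capture(n)["pixels"])
st=bot.get_state();print(st["time_s"],st["eef_pos"],st["joints"])
E
```

```text
[-3.77126860e+01  3.28986707e+01  1.01484599e+02 -2.54444375e-14
  4.56167301e+01  9.28731402e+00]
5.625 [ 0.48160184 -0.35726202  0.17186744] [-3.77057483e+01  2.34952613e+01  9.78308012e+01 -2.82575552e-04
  5.84850499e+01  9.28554800e+00]
```

View pics/scene1.png

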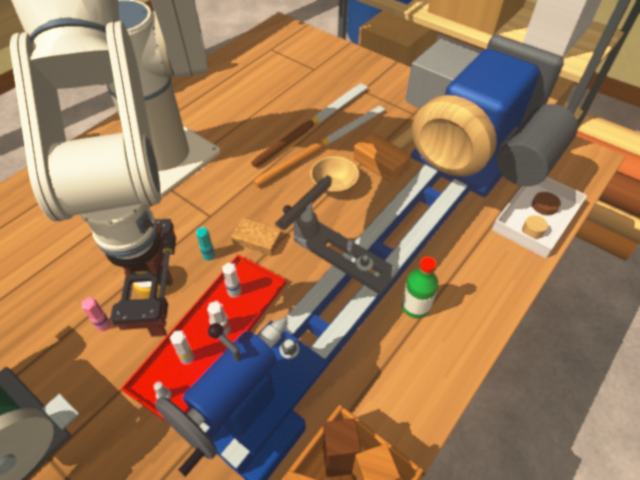

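View pics/top1.png

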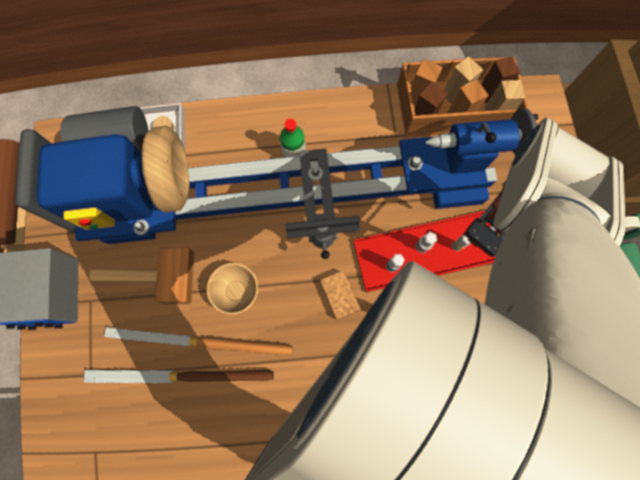

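```bash
python3 - <<'E'
from rig import bot, capture
from h import *
st=bot.get_state();s=capture("scene");t=capture("top");p=st["eef_pos"];print(p,st["eef_rot"].round(3))
R=st["eef_rot"]
for q in (p,p-R[:,1]*.08,p+R[:,0]*.044,p-R[:,0]*.044,[.4805,-.3565,.094]): print(proj(s,q),proj(t,q))
im=cv2.resize(s["pixels"][200:380,80:260],None,fx=3.3,fy=3.3,interpolation=cv2.INTER_CUBIC);cv2.imwrite("pics/g.png",im)
E
```

```text
[ 0.48160184 -0.35726202  0.17186744] [[ 0.682  0.003  0.731]
 [-0.731 -0.002  0.682]
 [ 0.003 -1.     0.001]]
[166.6099696  315.58039545] [480.95942949 228.32996071]
[154.7926302  290.16301589] [495.16950491 218.08951835]
[163.71221553 339.24345285] [492.92545405 213.37427581]
[169.30688472 293.40472277] [468.65705077 243.61239327]
[176.45388852 336.26443196] [468.85803626 237.39967558]
```

View pics/g.png

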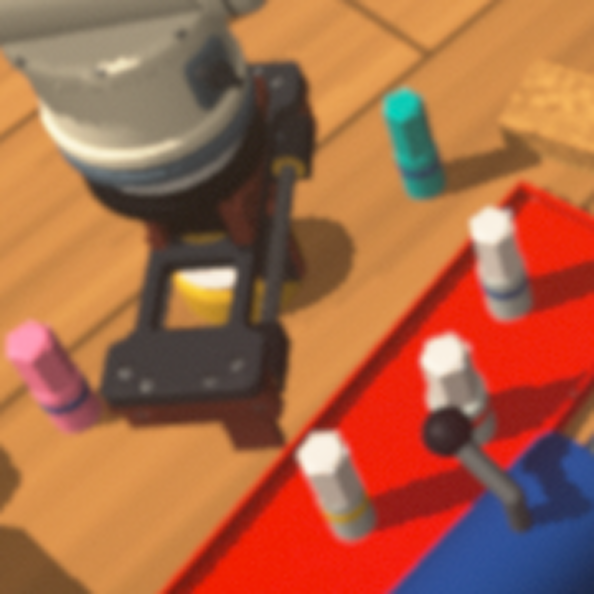

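```bash
cat >> h.py <<'E'
def goto(bot,p,yaw,v=.15,n=2):
    "servo with feedback on residual error"
    p=np.array(p,float);c=p.copy()
    bot.servo_line(c,Ry(yaw),v=v)
    for i in range(n):
        bot.wait(.15); e=p-bot.get_state()["eef_pos"]
        if np.linalg.norm(e)<.0004: break
        c=c+e; bot.servo_line(c,Ry(yaw),v=.05)
    bot.wait(.1); return c,bot.get_state()
E
python3 - <<'E'
from rig import bot, release, grasp, planner, capture
from h import *
c,st=goto(bot,[.4805,-.3565,.052],-47,v=.2)
print(c,st["time_s"],st["eef_pos"],st["contact_force"])
grasp(8); st=bot.get_state(); print(st["gripper_width"]*88,st["time_s"],st["contact_force"],st["eef_pos"])
E
```

```text
[ 0.48045759 -0.35643637  0.05184057] 7.3667 [ 0.48046887 -0.3564228   0.05180203] [ 0.27546037  0.11336153 -0.87274487]
23.871477877056464 8.3667 [0.05446165 0.32264664 0.58907433] [ 0.48038922 -0.35637507  0.05184169]
```

```bash
python3 - <<'E'
from rig import bot, release, grasp, planner, capture
from h import *
release()
c,st=goto(bot,[.4805,-.3565,.052],-107,v=.15)
print(c,st["time_s"],st["eef_pos"],st["eef_rot"].round(3).tolist())
grasp(50); st=bot.get_state(); print(st["gripper_width"]*88,st["time_s"],st["contact_force"],st["eef_pos"])
goto(bot,[.4805,-.3565,.18],-107,v=.25,n=0)
s=capture("scene");cv2.imwrite("pics/s2.png",s["pixels"]); st=bot.get_state();print(st["time_s"],st["gripper_width"]*88)
E
```

```text
[ 0.4805 -0.3565  0.052 ] 10.8917 [ 0.48048251 -0.3564834   0.05197712] [[-0.292, -0.0, 0.956], [-0.956, 0.0, -0.292], [-0.0, -1.0, -0.0]]
23.382057914580095 11.9 [-0.25878641  0.01968782  1.1011381 ] [ 0.48045652 -0.35645775  0.05196075]
12.7083 23.82487593378816
```

View pics/s2.png

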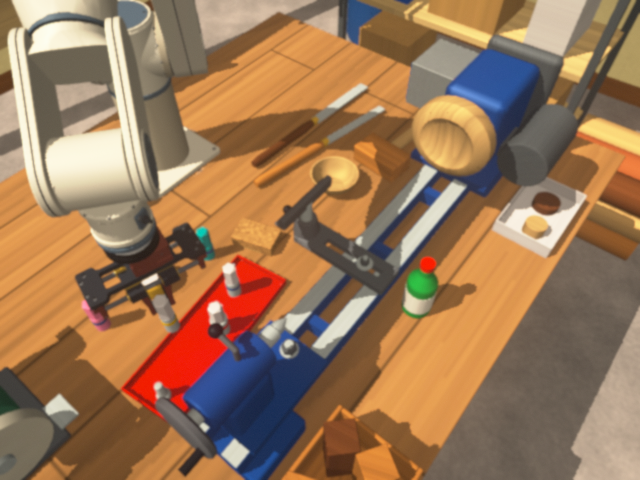

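```bash
python3 - <<'E'
from rig import bot, release, grasp, planner, capture
from h import *
bot.servo_line([.48,-.3565,.30],v=.3)
bot.move_pose([.6585,-.0248,.30],Ry(.8))
c,st=goto(bot,[.6585,-.0248,.21],.8,v=.2)
s=capture("scene");t=capture("top");cv2.imwrite("pics/s3.png",s["pixels"]);cv2.imwrite("pics/t3.png",t["pixels"])
p=st["eef_pos"];print(st["time_s"],p,st["gripper_width"]*88,c,st["joints"])
for q in(.0187+.003,-.0483,-.0483+.0225): 
  print(q,proj(s,p+[0,0,q]),proj(t,p+[0,0,q]))
E
python3 -c "
import cv2
s=cv2.imread('pics/s3.png');cv2.imwrite('pics/s3c.png',cv2.resize(s[180:300,300:420],None,fx=5,fy=5,interpolation=cv2.INTER_CUBIC))"
```

```text
16.1667 [ 0.65848057 -0.02485535  0.20980841] 23.551455783680538 [ 0.65842797 -0.02486755  0.20980318] [-3.19738881e+00  2.61591197e+01  8.80283264e+01  1.99443205e-03
  6.58102843e+01 -3.99849107e+00]
0.0217 [368.1687054  224.57212773] [315.81041739 151.87674034]
-0.0483 [365.26291764 248.18263934] [316.1487569  165.23868566]
-0.025800000000000003 [366.15898728 240.8938381 ] [316.04516831 161.14943622]
```

View pics/s3c.png

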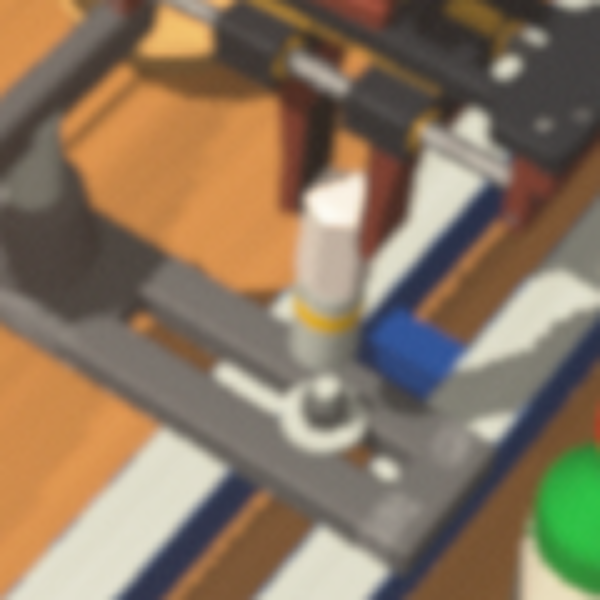

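View pics/t3.png

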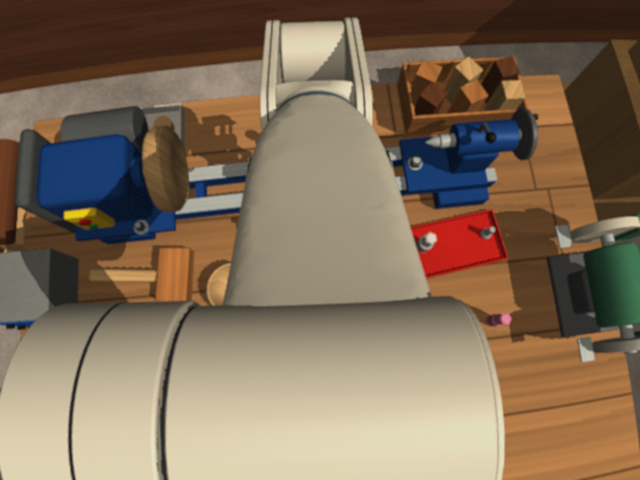

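```bash
python3 - <<'E'
from rig import bot, capture
from h import *
s=capture("scene");p=bot.get_state()["eef_pos"]
im=s["pixels"].astype(int)
F=10;x0,y0,w,h=345,205,45,75
big=cv2.resize(s["pixels"][y0:y0+h,x0:x0+w],None,fx=F,fy=F,interpolation=cv2.INTER_CUBIC)
cv2.imwrite("pics/s3d.png",big)
def circ(c,r): return np.array([proj(s,np.array(c)+[r*np.cos(a),r*np.sin(a),0]) for a in np.linspace(0,2*np.pi,73)])
for nm,c,r in(("mouth",p+[0,0,-.0483],.01275),("mid",p+[0,0,-.0033],.01275),("top",p+[0,0,.0417],.0128),("stud",[*p[:2],.136],.005),("washer",[*p[:2],.116],.015)):
    q=(circ(c,r)-[x0,y0]+.5)*F-.5; print(nm,"u",q[:,0].min().round(),q[:,0].max().round(),"v",q[:,1].min().round(),q[:,1].max().round(),"ctr",q.mean(0).round())
E
```

```text
mouth u 139.0 275.0 v 382.0 491.0 ctr [207. 437.]
mid u 154.0 295.0 v 233.0 343.0 ctr [226. 288.]
top u 171.0 318.0 v 72.0 184.0 ctr [245. 128.]
stud u 171.0 223.0 v 494.0 537.0 ctr [197. 516.]
washer u 113.0 267.0 v 513.0 639.0 ctr [190. 576.]
```

View pics/s3d.png

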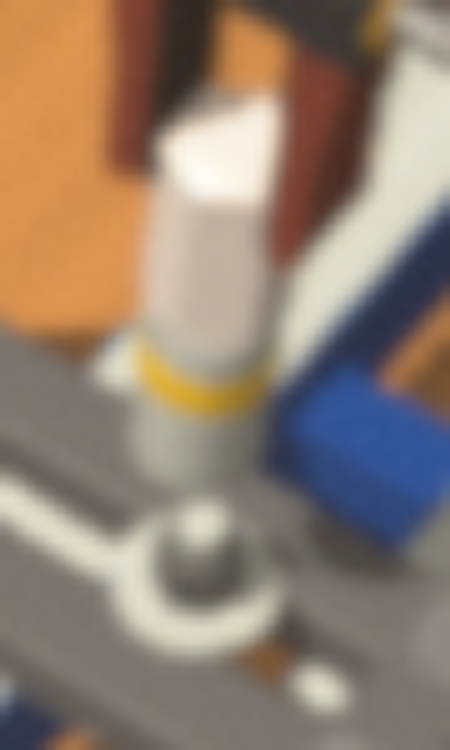

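```bash
cat > look.py <<'E'
from rig import bot, capture
from h import *
import sys
def look(name):
    s=capture("scene");st=bot.get_state();p=st["eef_pos"];F=10;x0,y0,w,h=345,215,45,60
    big=cv2.resize(s["pixels"][y0:y0+h,x0:x0+w],None,fx=F,fy=F,interpolation=cv2.INTER_CUBIC);cv2.imwrite(f"pics/{name}.png",big)
    def circ(c,r): return np.array([proj(s,np.array(c)+[r*np.cos(a),r*np.sin(a),0]) for a in np.linspace(0,2*np.pi,73)])
    for nm,c,r in(("mouth",p+[0,0,-.0483],.01275),("top",p+[0,0,.0417],.0128),("washer",[*p[:2],.116],.0172)):
        q=(circ(c,r)-[x0,y0]+.5)*F-.5; print(nm,"u",q[:,0].min().round(),q[:,0].max().round(),"v",q[:,1].min().round(),q[:,1].max().round())
    print(p,st["contact_force"].round(2),st["wrist_torque"].round(3),st["time_s"])
E
python3 - <<'E'
from look import *
c,st=goto(bot,[.6605,-.0247,.1835],.8,v=.1); look("s4")
E
```

```text
mouth u 139.0 272.0 v 370.0 478.0
top u 171.0 315.0 v 73.0 184.0
washer u 110.0 287.0 v 409.0 553.0
[ 0.6604217  -0.02470268  0.18329487] [-0.43 -0.2  -1.82] [-0.044  0.09  -0.023] 17.6833
```

View pics/s4.png

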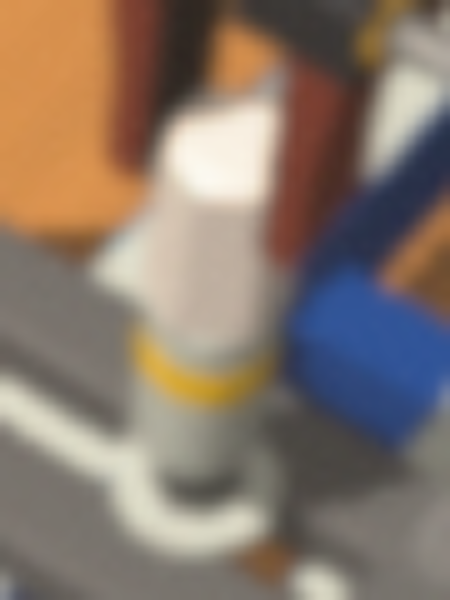

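```bash
python3 - <<'E'
from look import *
x,y=.661,-.0244
goto(bot,[x,y,.1835],.8,v=.1)
z=.1815
while z>.1640:
    bot.servo_line([x,y,z],Ry(.8),v=.03); st=bot.get_state(); f=st["contact_force"]
    print(round(z,4),st["eef_pos"].round(4),f.round(1),st["wrist_torque"].round(2))
    if abs(f[2])>15 or np.hypot(*f[:2])>15: break
    z-=.0012
look("s5")
E
```

```text
0.1815 [ 0.6608 -0.0244  0.1813] [-0.3  0.2 -2.3] [-0.08  0.04  0.05]
0.1803 [ 0.6609 -0.0244  0.1802] [ 0.5  0.1 -2.2] [-0.06  0.03 -0.02]
0.1791 [ 0.661  -0.0244  0.179 ] [ 0.8  0.2 -2.2] [-0.1   0.06  0.  ]
0.1779 [ 0.6609 -0.0244  0.1778] [-0.1  1.2 -2. ] [-0.08  0.06  0.04]
0.1767 [ 0.6609 -0.0244  0.1766] [ 0.3 -0.6 -2.2] [-0.07  0.06  0.05]
0.1755 [ 0.6611 -0.0243  0.1756] [ 1.2  1.1 -1.6] [ 0.12 -0.01 -0.01]
0.1743 [ 0.6611 -0.0242  0.1744] [-0.1  1.5 -1.7] [ 0.35  0.01 -0.02]
0.1731 [ 0.6609 -0.0242  0.1727] [ 0.1  1.5 -3.1] [ 0.41 -0.04  0.03]
0.1719 [ 0.6609 -0.0243  0.1716] [-0.5  1.5 -3. ] [ 0.37 -0.12 -0.02]
0.1707 [ 0.6609 -0.0243  0.1705] [ 0.7  2.6 -2.9] [0.46 0.01 0.02]
0.1695 [ 0.6609 -0.0244  0.1694] [-0.   2.6 -2.3] [ 0.42 -0.    0.  ]
0.1683 [ 0.6609 -0.0244  0.1682] [-0.1  2.1 -1.7] [ 0.5   0.08 -0.06]
0.1671 [ 0.6609 -0.0243  0.167 ] [ 0.   2.4 -2.1] [ 0.49  0.09 -0.01]
0.1659 [ 0.6609 -0.0244  0.1657] [-0.2  2.8 -2.5] [0.49 0.09 0.05]
0.1647 [ 0.6609 -0.0244  0.1645] [-0.4  2.1 -2.1] [ 0.53  0.11 -0.04]
mouth u 136.0 267.0 v 427.0 534.0
top u 167.0 309.0 v 139.0 249.0
washer u 113.0 290.0 v 409.0 554.0
[ 0.6609168  -0.02437587  0.16452921] [ 0.09  1.99 -1.85] [ 0.599  0.143 -0.022] 21.9833
```

View pics/s5.png

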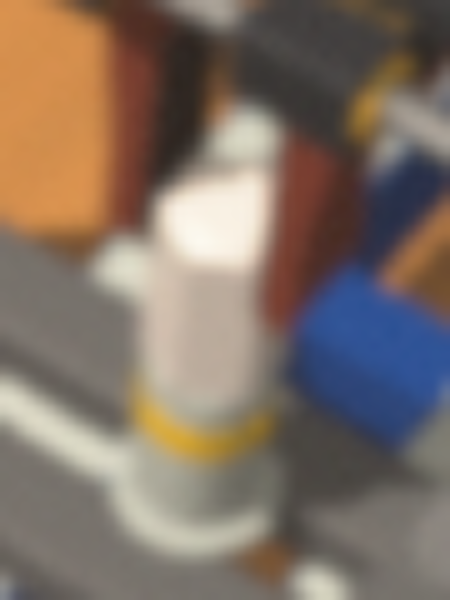

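```bash
python3 - <<'E'
from look import *
x,y=.661,-.0241
z=.1640
while z>.1575:
    bot.servo_line([x,y,z],Ry(.8),v=.03); bot.wait(.05); st=bot.get_state(); f=st["contact_force"]
    print(round(z,4),st["eef_pos"].round(4),f.round(1),st["wrist_torque"].round(2),round(st["gripper_width"]*88,2))
    if f[2]>8: break
    z-=.0006
E
```

```text
0.164 [ 0.661  -0.0241  0.1641] [-1.5  1.9 -1.6] [0.46 0.28 0.02] 23.29
0.1634 [ 0.6611 -0.0241  0.164 ] [-2.5  1.8  5.7] [ 0.53  0.7  -0.01] 23.61
0.1628 [ 0.6612 -0.0241  0.1639] [-3.2  2.1  8.1] [0.48 0.98 0.04] 23.59
```

```bash
python3 - <<'E'
from look import *
x,y,z=.661,-.0241,.1629
yaw=.8; 
while yaw>-56:
    yaw-=4 if yaw>-32 else 2
    bot.servo_line([x,y,z],Ry(yaw),v=.1); st=bot.get_state(); f=st["contact_force"];tq=st["wrist_torque"]
    R=st["eef_rot"]; ay=np.degrees(np.arctan2(R[1,0],R[0,0]))
    print(round(yaw,1),round(ay,1),st["eef_pos"].round(4),f.round(1),tq.round(2),round(st["gripper_width"]*88,2),round(st["time_s"],1))
    if abs(tq[2])>1.2 or abs(f).max()>30: break
look("s6")
E
```

```text
-3.2 -3.2 [ 0.6614 -0.024   0.164 ] [-2.7  2.6  8. ] [ 0.56  0.82 -0.  ] 23.59 23.1
-7.2 -7.2 [ 0.6613 -0.0239  0.1639] [-3.3  3.3  9.1] [0.66 0.92 0.03] 23.22 23.4
-11.2 -11.2 [ 0.6612 -0.0239  0.164 ] [-3.9  3.9  8.7] [0.66 0.97 0.05] 23.62 23.6
-15.2 -15.2 [ 0.6612 -0.0239  0.1639] [-4.3  3.6  8.3] [0.68 1.02 0.06] 23.32 23.9
-19.2 -19.2 [ 0.6612 -0.0239  0.164 ] [-4.4  2.9  8.7] [0.6  0.96 0.04] 23.4 24.1
-23.2 -23.2 [ 0.6612 -0.0239  0.1639] [-3.1  3.8  9.2] [0.65 1.   0.04] 23.52 24.4
-27.2 -27.2 [ 0.6612 -0.0239  0.1639] [-4.1  4.4  8.6] [0.68 1.04 0.06] 23.36 24.6
-31.2 -31.2 [ 0.6612 -0.0239  0.164 ] [-4.2  2.4  8.6] [0.63 0.99 0.05] 23.32 24.9
-35.2 -35.2 [ 0.6612 -0.0239  0.164 ] [-5.4  3.2  7.9] [0.67 1.05 0.05] 23.55 25.1
-37.2 -37.2 [ 0.6612 -0.0239  0.1639] [-4.4  2.3  8.7] [0.61 0.98 0.15] 23.43 25.4
-39.2 -39.2 [ 0.6612 -0.0239  0.164 ] [-3.5  2.5  8.9] [0.67 1.   0.09] 23.64 25.6
-41.2 -41.2 [ 0.6612 -0.024   0.1639] [-4.1  2.5  8.6] [0.63 0.99 0.11] 23.64 25.9
-43.2 -43.2 [ 0.6612 -0.0239  0.164 ] [-3.7  3.5  8.3] [0.61 0.98 0.1 ] 23.59 26.1
-45.2 -45.2 [ 0.6612 -0.024   0.164 ] [-3.6  3.2  8.7] [0.62 0.98 0.07] 23.44 26.4
-47.2 -47.2 [ 0.6612 -0.0239  0.1639] [-4.5  2.9  8. ] [0.64 1.   0.07] 23.41 26.6
-49.2 -49.2 [ 0.6612 -0.024   0.1639] [-4.1  2.4  7.6] [0.64 0.96 0.07] 23.79 26.9
-51.2 -51.2 [ 0.6612 -0.024   0.1639] [-4.3  2.3  8.4] [0.61 0.95 0.08] 23.42 27.1
-53.2 -53.2 [ 0.6612 -0.024   0.1639] [-3.6  3.9  8.2] [0.63 0.98 0.17] 23.32 27.4
-55.2 -55.2 [ 0.6613 -0.024   0.1639] [-3.2  2.6  8. ] [0.63 1.01 0.23] 23.93 27.6
-57.2 -57.2 [ 0.6613 -0.024   0.164 ] [-3.7  2.9  8.7] [0.66 0.94 0.24] 23.59 27.9
mouth u 139.0 270.0 v 428.0 535.0
top u 170.0 311.0 v 140.0 251.0
washer u 116.0 293.0 v 409.0 553.0
[ 0.66126689 -0.02398297  0.16396209] [-3.39  2.91  8.48] [0.555 0.95  0.217] 27.9333
```

View pics/s6.png

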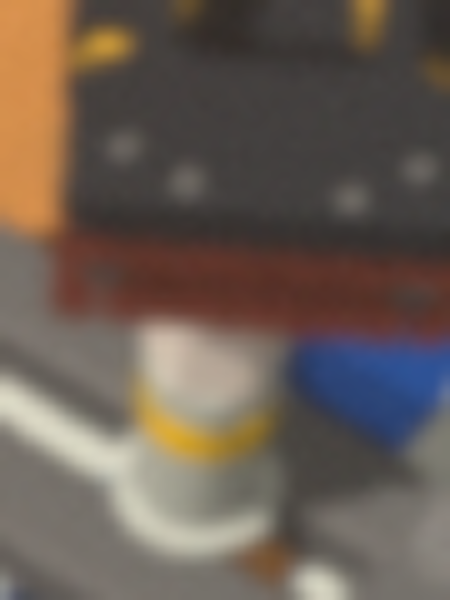

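```bash
python3 - <<'E'
from look import *
from rig import grasp
grasp(60)
x,y,z=.661,-.0241,.1629
yaw=-57.2
while yaw>-69:
    yaw-=1.5
    bot.servo_line([x,y,z],Ry(yaw),v=.1); bot.wait(.1)
    T=[];W=[]
    for i in range(4):
        st=bot.get_state();T.append(st["wrist_torque"]);W.append(st["gripper_width"]*88);bot.wait(.03)
    f=st["contact_force"];tq=np.mean(T,0)
    R=st["eef_rot"]; ay=np.degrees(np.arctan2(R[1,0],R[0,0]))
    print(round(yaw,1),round(ay,2),st["eef_pos"].round(4),f.round(1),tq.round(3),round(np.mean(W),2),round(st["time_s"],1))
    if tq[2]>.9 or abs(f).max()>30: break
E
```

```text
-58.7 -58.68 [ 0.6613 -0.024   0.1639] [-3.1  3.   7.6] [0.583 0.973 0.214] 23.29 28.6
-60.2 -60.15 [ 0.6613 -0.024   0.1639] [-3.4  2.5  7.9] [0.588 0.981 0.318] 23.4 29.1
-61.7 -61.65 [ 0.6613 -0.024   0.1639] [-3.3  3.   7.9] [0.549 0.961 0.339] 23.3 29.6
-63.2 -63.16 [ 0.6613 -0.024   0.1639] [-3.8  2.4  8.2] [0.558 0.939 0.309] 23.23 30.1
-64.7 -64.69 [ 0.6613 -0.0241  0.1639] [-3.7  2.2  7.5] [0.498 0.919 0.052] 23.62 30.5
-66.2 -66.16 [ 0.6613 -0.0241  0.1639] [-4.   3.1  8.4] [0.496 0.958 0.283] 23.44 31.0
-67.7 -67.71 [ 0.6613 -0.0241  0.1639] [-2.6  2.6  7.9] [ 0.479  0.931 -0.048] 23.45 31.5
-69.2 -69.19 [ 0.6613 -0.0242  0.1639] [-2.5  2.2  8.2] [0.476 0.939 0.084] 23.48 32.0
```

```bash
python3 - <<'E'
from look import *
look("s7")
s=capture("scene");cv2.imwrite("pics/s7b.png",cv2.resize(s["pixels"][180:300,300:420],None,fx=5,fy=5,interpolation=cv2.INTER_CUBIC))
E
```

```text
mouth u 138.0 269.0 v 429.0 536.0
top u 169.0 311.0 v 141.0 252.0
washer u 116.0 293.0 v 410.0 554.0
[ 0.66132493 -0.02416637  0.1639566 ] [-3.29  2.2   7.26] [0.431 0.944 0.036] 32.0667
```

View pics/s7b.png

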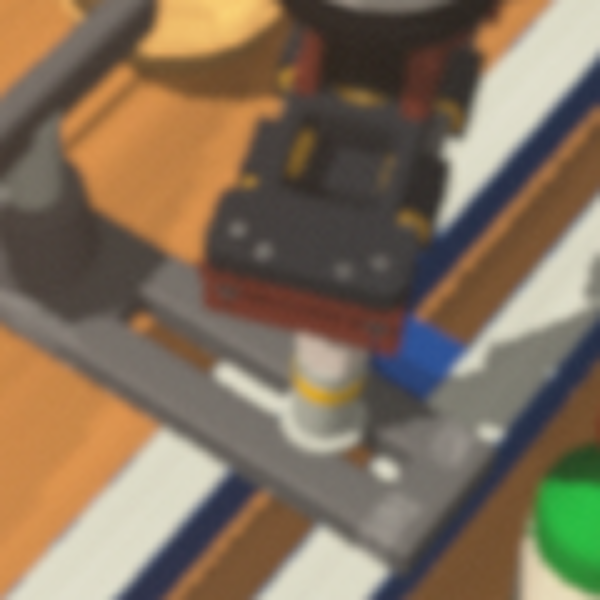

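```bash
cat > turn.py <<'E'
from look import *
x,y,z=.6611,-.0241,.1629
def to(yaw):
    bot.servo_line([x,y,z],Ry(yaw),v=.1); T=[];W=[];F=[]
    for i in range(10):
        st=bot.get_state();T.append(st["wrist_torque"]);W.append(st["gripper_width"]*88);F.append(st["contact_force"]);bot.wait(.012)
    tq=np.mean(T,0);print(round(yaw,1),np.mean(F,0).round(1),tq.round(3),np.std(T,0)[2].round(3),round(np.mean(W),2),round(max(W),2),round(st["joint_efforts"][5],3),round(st["time_s"],1)); return tq[2]
E
python3 - <<'E'
from turn import *
for a in (-69.2,-67,-65,-63,-61,-59,-61,-63,-65,-67,-69): to(a)
E
```

```text
-69.2 [-3.5  2.3  8.3] [0.461 0.963 0.079] 0.029 23.43 23.56 0.085 32.4
-67 [-3.8  2.7  8. ] [ 0.486  0.962 -0.059] 0.028 23.37 23.66 -0.07 32.8
-65 [-3.1  2.7  8. ] [ 0.488  0.943 -0.087] 0.026 23.36 23.49 -0.083 33.1
-63 [-3.8  2.8  8.3] [ 0.53   0.964 -0.074] 0.028 23.55 23.77 -0.084 33.4
-61 [-3.4  2.7  8.1] [ 0.535  0.959 -0.061] 0.022 23.32 23.76 -0.085 33.8
-59 [-3.4  3.   8. ] [ 0.55   0.951 -0.094] 0.026 23.44 23.85 -0.086 34.1
-61 [-3.6  2.6  8. ] [0.567 0.971 0.064] 0.026 23.4 23.54 0.077 34.4
-63 [-3.8  2.8  8.2] [0.54  0.953 0.072] 0.025 23.32 23.54 0.083 34.8
-65 [-3.6  2.4  8.2] [0.495 0.955 0.065] 0.022 23.39 23.71 0.083 35.1
-67 [-3.4  2.5  8.3] [0.484 0.956 0.064] 0.026 23.43 23.81 0.083 35.4
-69 [-3.9  2.3  7.8] [0.451 0.961 0.078] 0.025 23.22 23.66 0.083 35.8
```

```bash
sed -i 's/^x,y,z=.*/x,y,z=.6605,-.0237,.1633/' turn.py; python3 - <<'E'
from turn import *
a=-69
while a>-100:
    a-=2.5
    if to(a)>.6: break
E
```

```text
-71.5 [-2.2  0.7  5.9] [ 0.092  0.578 -0.035] 0.032 23.39 23.6 -0.018 36.1
-74.0 [-2.4  0.5  6. ] [ 0.069  0.612 -0.061] 0.022 23.32 23.57 -0.055 36.4
-76.5 [-2.1  0.6  6.4] [0.044 0.645 0.087] 0.03 23.5 23.77 0.095 36.8
-79.0 [-2.5  0.4  6. ] [0.026 0.659 0.054] 0.018 23.37 23.58 0.06 37.1
-81.5 [-2.3  0.3  6.1] [0.003 0.659 0.047] 0.032 23.39 23.59 0.053 37.4
-84.0 [-2.4  0.3  6.3] [-0.03   0.703  0.047] 0.022 23.49 23.78 0.044 37.8
-86.5 [-2.3  0.2  6.4] [-0.05   0.689  0.009] 0.033 23.29 23.66 0.027 38.1
-89.0 [-2.3  0.1  6.2] [-0.094  0.684  0.006] 0.028 23.44 23.84 0.016 38.4
-91.5 [-2.1 -0.1  6. ] [-0.107  0.656  0.006] 0.026 23.36 23.8 0.014 38.8
-94.0 [-1.8 -0.4  5.7] [-0.129  0.652  0.005] 0.028 23.36 23.86 0.012 39.1
-96.5 [-1.9 -0.2  5.8] [-0.173  0.603  0.006] 0.022 23.4 23.8 0.01 39.4
-99.0 [-1.7 -0.5  5.7] [-0.199  0.589  0.005] 0.037 23.49 23.72 0.018 39.8
-101.5 [-2.2 -0.4  6. ] [-0.254  0.661  0.047] 0.015 23.37 23.6 0.057 40.1
```

```bash
sed -i 's/^x,y,z=.*/x,y,z=.6602,-.0237,.1633/' turn.py; python3 - <<'E'
from turn import *
a=-101.5
while a>-114:
    a-=1
    if to(a)>.13: break
E
```

```text
-102.5 [-1.9 -0.6  5.8] [-0.243  0.583  0.102] 0.025 23.25 23.66 0.084 40.4
-103.5 [-1.8 -0.4  5.7] [-0.265  0.645  0.082] 0.031 23.35 23.69 0.086 40.8
-104.5 [-2.1 -0.4  5.7] [-0.269  0.665  0.087] 0.029 23.35 23.61 0.089 41.1
-105.5 [-2.4 -0.6  6. ] [-0.264  0.696  0.065] 0.028 23.32 23.46 0.091 41.4
-106.5 [-2.5 -0.7  6.2] [-0.269  0.734  0.089] 0.027 23.37 23.56 0.088 41.8
-107.5 [-2.6 -0.7  6.1] [-0.278  0.771  0.08 ] 0.023 23.29 23.78 0.093 42.1
-108.5 [-3.  -0.8  6.3] [-0.265  0.786  0.09 ] 0.022 23.29 23.8 0.095 42.4
-109.5 [-2.7 -0.8  6.5] [-0.255  0.821  0.094] 0.027 23.5 23.87 0.094 42.8
-110.5 [-2.7 -0.4  6.7] [-0.262  0.869  0.101] 0.035 23.32 23.57 0.104 43.1
-111.5 [-3.3 -0.8  6.6] [-0.231  0.88   0.117] 0.025 23.35 23.55 0.111 43.4
-112.5 [-3.5 -0.7  6.6] [-0.261  0.913  0.108] 0.018 23.46 23.79 0.139 43.8
-113.5 [-3.1 -1.   6.7] [-0.265  0.934  0.159] 0.026 23.42 23.76 0.173 44.1
```

```bash
python3 - <<'E'
from turn import *
for a in(-114.5,-115.5,-116.5): to(a)
bot.wait(.8); to(-116.5); look("s8"); s=capture("scene");cv2.imwrite("pics/s9.png",s["pixels"]);t=capture("top");cv2.imwrite("pics/t9.png",t["pixels"])
print(bot.get_state()["joints"])
E
```

```text
-114.5 [-3.4 -0.8  7.1] [-0.246  0.932  0.175] 0.026 23.35 23.43 0.192 44.4
-115.5 [-3.4 -0.7  7.2] [-0.259  0.958  0.241] 0.023 23.42 23.64 0.222 44.8
-116.5 [-3.2 -0.7  7. ] [-0.251  0.973  0.246] 0.04 23.37 23.6 0.245 45.1
-116.5 [-3.7 -0.9  6.9] [-0.274  0.982  0.238] 0.048 23.41 23.76 0.242 46.2
mouth u 133.0 264.0 v 428.0 534.0
top u 163.0 305.0 v 140.0 250.0
washer u 110.0 287.0 v 408.0 552.0
[ 0.66020335 -0.02454969  0.16387529] [-3.25 -0.57  7.29] [-0.25   0.997  0.218] 46.3
[-3.11623158e+00  2.90469886e+01  8.98425803e+01 -9.34536261e-02
  6.10974838e+01  1.13314189e+02]
```

View pics/s9.png

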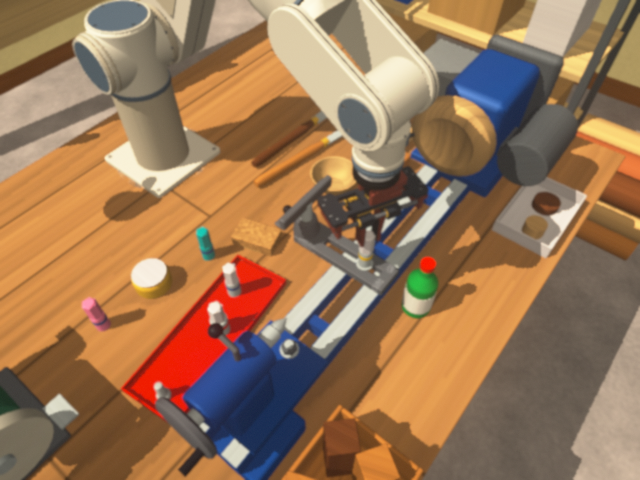

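View pics/s8.png

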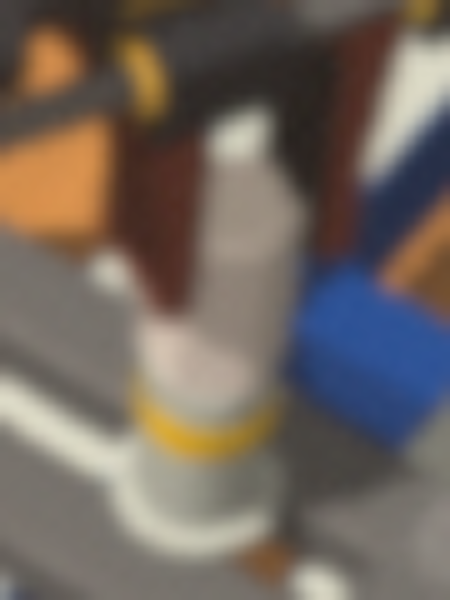

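```bash
python3 - <<'E'
from rig import bot
bot.close_job(); st=bot.get_state();print(st["time_s"],st["wrist_torque"],st["eef_pos"],st["gripper_width"]*88)
E
```

```text
the job is handed in; nothing more can be done
the job is handed in; nothing more can be done
```

I handed the job in at about 46 s. The 16 mm socket (yellow band) is on the tool-rest nut, pushed down to the washer and still gripped, and the nut is at its tight stop. I don't know the verdict.

- **Choosing the socket:** In the pictures the rest nut looked the smallest of the three, so I tried the 16 first instead of the suggested 19. It dropped fully over the nut (tool at z = 0.164, as predicted for contact with the washer) and turned it, so it fits. I did not move the 19, the 24 or anything else. The last scene picture shows them in place, although the arm hides parts of the bench.

- **Overshoot while tightening:** On the first pass the socket turned the nut with light drag for about 42°, then torque started to rise. I missed that sign and kept going, and at about −64° the bore slipped over the corners of the tight nut. A short turn back and forth to check probably also loosened the nut by a few degrees.

- **Second pass:** I picked the nut up again on the next flats, where drag was 0.08–0.09 N m. Torque rose from about −110°, which is the first stop plus 60°. That puts the nut about 0.7 rad (40°) from its start.

- **Last checks:** At −116.5° the torque held at about 0.24 N m for a second, with about 7 N downward push and the grip at 23.4 mm. The torque at the stop rose gently and the socket turned about 117° in all, so tightness is judged from the repeated stop angle, not from a sharp torque wall. The sideways tool position was about 0.8 mm off the commanded y.

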